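# Pack the clamping nuts, click the case shut and close its hasp

## Task

Clear the stray T-slot nut out of the open case onto the green mat, wholly on it, and put every dark hexagonal clamping nut into the case, each settled upright with its rounded foot in a dished seat of its own (any seat). Then close the lid, press its free edge down until the spring catches click and it stays fully shut, and after that swing the hasp down over the staple until it lies flat against the front. Leave the jar, the tin and the tools where they are.

Things in the scene. Friction and masses are not known exactly. Their poses are not given: they have to be found in the camera images.
- nut1_mid (a point): centre of a clamping nut, half-way up, 18 mm above its foot: dark steel hexagon, 36 mm across flats, 36 mm high, about 0.18 kg, round bore seen on top. z is up through the bore; two opposite flats face its own +y and -y, flats every 60 degrees. Spherical underside of radius 27 mm rising from a flat foot 28 mm wide, on which it stands. Four to six such nuts are present in a run
- nut2_mid (a point): centre of a clamping nut, half-way up, 18 mm above its foot: dark steel hexagon, 36 mm across flats, 36 mm high, about 0.18 kg, round bore seen on top. z is up through the bore; two opposite flats face its own +y and -y, flats every 60 degrees. Spherical underside of radius 27 mm rising from a flat foot 28 mm wide, on which it stands. Four to six such nuts are present in a run
- nut3_mid (a point): centre of a clamping nut, half-way up, 18 mm above its foot: dark steel hexagon, 36 mm across flats, 36 mm high, about 0.18 kg, round bore seen on top. z is up through the bore; two opposite flats face its own +y and -y, flats every 60 degrees. Spherical underside of radius 27 mm rising from a flat foot 28 mm wide, on which it stands. Four to six such nuts are present in a run
- nut4_mid (a point): centre of a clamping nut, half-way up, 18 mm above its foot: dark steel hexagon, 36 mm across flats, 36 mm high, about 0.18 kg, round bore seen on top. z is up through the bore; two opposite flats face its own +y and -y, flats every 60 degrees. Spherical underside of radius 27 mm rising from a flat foot 28 mm wide, on which it stands. Four to six such nuts are present in a run
- nut5_mid (a point): centre of a clamping nut, half-way up, 18 mm above its foot: dark steel hexagon, 36 mm across flats, 36 mm high, about 0.18 kg, round bore seen on top. z is up through the bore; two opposite flats face its own +y and -y, flats every 60 degrees. Spherical underside of radius 27 mm rising from a flat foot 28 mm wide, on which it stands. Four to six such nuts are present in a run
- nut6_mid (a point): centre of a clamping nut, half-way up, 18 mm above its foot: dark steel hexagon, 36 mm across flats, 36 mm high, about 0.18 kg, round bore seen on top. z is up through the bore; two opposite flats face its own +y and -y, flats every 60 degrees. Spherical underside of radius 27 mm rising from a flat foot 28 mm wide, on which it stands. Four to six such nuts are present in a run
- case: fitted hard case, grey, fixed to the bench, 240 mm long (its x) by 156 mm (its y); origin under its centre on the bench, z up. The lid hinge runs along its +y side, the front is its -y side. Side walls 4 mm thick, rim 42 mm above the bench. Inside, a dark tray 30 mm above the bench with six dished seats. The hinge line lies at y = +78 mm, 42 mm up; the lid is a pan as large as the case and 24 mm high, its top 66 mm above the bench when shut
- seat1 (a point): centre of the mouth of dished seat 1 at tray level, 30 mm above the bench. Each seat is a smooth slippery dish, 46 mm wide and 7 mm deep, its sides sloping about 39 degrees to a flat floor 29 mm wide; seats 1 to 3 form the front row and 4 to 6 the hinge row (72 mm apart along the case's x, rows 56 mm apart along its y). A settled nut's centre is 11 mm above this point
- seat2 (a point): centre of the mouth of dished seat 2 at tray level, 30 mm above the bench. Each seat is a smooth slippery dish, 46 mm wide and 7 mm deep, its sides sloping about 39 degrees to a flat floor 29 mm wide; seats 1 to 3 form the front row and 4 to 6 the hinge row (72 mm apart along the case's x, rows 56 mm apart along its y). A settled nut's centre is 11 mm above this point
- seat3 (a point): centre of the mouth of dished seat 3 at tray level, 30 mm above the bench. Each seat is a smooth slippery dish, 46 mm wide and 7 mm deep, its sides sloping about 39 degrees to a flat floor 29 mm wide; seats 1 to 3 form the front row and 4 to 6 the hinge row (72 mm apart along the case's x, rows 56 mm apart along its y). A settled nut's centre is 11 mm above this point
- seat4 (a point): centre of the mouth of dished seat 4 at tray level, 30 mm above the bench. Each seat is a smooth slippery dish, 46 mm wide and 7 mm deep, its sides sloping about 39 degrees to a flat floor 29 mm wide; seats 1 to 3 form the front row and 4 to 6 the hinge row (72 mm apart along the case's x, rows 56 mm apart along its y). A settled nut's centre is 11 mm above this point
- seat5 (a point): centre of the mouth of dished seat 5 at tray level, 30 mm above the bench. Each seat is a smooth slippery dish, 46 mm wide and 7 mm deep, its sides sloping about 39 degrees to a flat floor 29 mm wide; seats 1 to 3 form the front row and 4 to 6 the hinge row (72 mm apart along the case's x, rows 56 mm apart along its y). A settled nut's centre is 11 mm above this point
- seat6 (a point): centre of the mouth of dished seat 6 at tray level, 30 mm above the bench. Each seat is a smooth slippery dish, 46 mm wide and 7 mm deep, its sides sloping about 39 degrees to a flat floor 29 mm wide; seats 1 to 3 form the front row and 4 to 6 the hinge row (72 mm apart along the case's x, rows 56 mm apart along its y). A settled nut's centre is 11 mm above this point
- lid (a joint): angle of the lid, rad: 0 shut, about 1.9 open, leaning back; a stiff hinge (2 N at the free edge) holds it wherever it is left. Two spring catches in the front wall: coming down, the lid meets them at about 0.07 rad and needs some 8 to 15 N on its free edge to be pushed past; it then snaps to 0 and stays. Short of the click it stays ajar
- lid_edge (a point): middle of the lid's outer top edge on its free side, 156 mm from the hinge and 24 mm above it in the lid's frame; when shut it is at the front of the case, 66 mm above the bench
- hasp (a joint): angle of the steel hasp strap about its hinge, rad: 0 when it hangs flat against the front of the shut case with the staple through its slot, 1.57 standing straight out from the lid's front, about 2 pointing out and up; stays where it is left (under 1 N at its tip moves it)
- hasp_hinge (a point): middle of the hasp's hinge, 3 mm in front of the lid's front face and 14 mm above the lid's rim (56 mm above the bench when shut); the hinge runs along the case's x. The steel strap is 46 mm long, 44 mm wide, 3 mm thick, centred on the case's length, with a 10 mm wide slot from 20 to 39 mm from the hinge and a small outward lip. The fixed wire staple stands 11 mm out of the case front below it, 19 to 33 mm above the bench
- pliers: stainless pliers lying on the bench, 195 mm long along its x, 15 mm high; origin under the handles' fork; not needed
- wrench: red adjustable wrench lying on the bench, 200 mm long along its x, 12 mm high; not needed
- hex_keys: set of hex keys standing in a grey holder block 34 x 92 mm, 110 mm high with the keys; origin under it; not needed
- jar: empty glass jam jar, 70 mm wide, 100 mm high, standing; origin under it; fragile, not needed
- tee_mid (a point): centre, 13 mm above its underside, of a bright steel T-slot nut left lying on the tray of the case: a stepped block 40 mm long (its x) and 26 mm high, the lower 14 mm 40 mm wide and the upper 12 mm 23 mm wide (its y), z up, 0.2 kg
- mat: thin flat grey-green mat on the bench, 320 mm along its x (world x) by 360 mm along its y; origin at its centre; the clamping nuts stand about on it
- tin: small round yellow tin with a steel lid, 40 mm wide and 21 mm high, standing among the nuts; not needed

How it is judged:
By the outcome, as a careful person would: the job done as asked, in the order asked, and still so for the second after the job is handed in, with the robot touching nothing.
Of nut1, nut2, nut3, nut4, nut5, nut6 only 4 to 6 are there at a start; the rules pass over those that are not, and their reading is None.
At some moment in a run one of nut1, nut2, nut3, nut4, nut5, nut6 may be knocked a few centimetres aside while the robot is not near it.
Once in a run the grip may slacken for a moment while it holds something.
It also fails if it takes over 210 s, if anything falls off the work surface, if the arm or the gripper's body presses on something with over 40 N, if the wrist force passes 120 N, or if a joint passes its speed limit or range.

## Robot

A 6-joint arm with a two-finger parallel gripper is mounted at the origin on the work surface. World frame = base frame: x ahead of the robot, y to its left, z up, the work surface at z = 0. Lengths are in mm, angles in rad, forces in N, time in s.
With the tool pointing down it reaches from about 350 to 775 mm from the base axis. Payload 7.3 kg.
Tool frame: the origin (TCP) lies midway between the tips of the shut fingers; the grasp point (between the pads) lies 19 mm behind it; z points along the fingers, y is the direction in which the jaws open and shut (so a half turn about z gives the same grasp; the last joint's range is limited). The gripper opens to 92 mm and grips with 3 to 60 N. Pads are 19 mm wide; open, the fingers measure 130 mm over their backs; the gripper's body (75 mm by 190 mm) begins 47 mm behind the grasp point.
Start: joints at [-1.491, 0.342, 1.524, -0, 1.275, -0.146], TCP at [117.562, -511.688, 226.741] pointing down, gripper open.
Joint ranges: [-2.53, 2.53], [-0.77, 2.02], [0.04, 2.7], [-1, 4.14], [0.28, 2.66], [-3.11, 3.11]. Speed limits (rad/s): [2.57, 2.57, 3.14, 3.14, 3.14, 3.14].

## Interface

Orientations are given as [roll, pitch, yaw] about the fixed x, y, z axes, in that order (R = Rz(yaw) Ry(pitch) Rx(roll)).
In Python, from plant import sensors, imaging, ticket gives the robot as it stands. The module is installed in compiled form; this text tells all that it offers.
- The arm moves only by the tool arm_command, never from a script. Its argument "increments" is one flat list of numbers, 5 for each row, row after row: the closure, from 0 (fully open) to 1 (shut), then the shift along the tool's x, y, z in mm, then the turn about the tool's z in degrees. In form: [hand, dx, dy, dz, spin, hand, dx, dy, dz, spin, ...]. A call has 1 to 20 rows; each row is the pose to reach, as a shift and turn from the pose commanded when the call began, along the tool's axes at that moment; what a row does not reach only later rows make up. A row lasts 1/8 s, in which the tool goes at most 62.5 mm and 10.7 degrees, less where a joint would pass 70% of its speed; a pose out of reach is approached as far as the arm can. A call with a gripper value outside its range is refused whole. The fingers move at their own pace and stop on an object; the grip force is fixed at half the most. Time passes only in rows, so rows that repeat a pose let the fingers close. It gives the time, the measured TCP pose, the force and the opening at its end, in the units of the state.
- sensors.get_obs(): the state, without advancing time (a new reading comes with each control period).
- imaging.capture(name): name is "scene" or "side" or "wrist"; returns the picture (384x512x3 uint8, blue, green, red); there is no depth.
- imaging.calibration(name): a dict with "fx", "fy", "cx", "cy" (pixels), "world_to_cam" (4x4, takes a point from world to camera coordinates); the wrist camera has in their place "hand_eye" (4x4, takes a point from camera to tool coordinates, whose origin is the TCP and whose axes are the flange's). Camera axes: x right, y down, z forward; pixel columns grow to the right and rows downward; lengths in mm; the calibration is good to about 2 mm. A picture is of the moment at which its call begins: read the wrist's pose just before it. calibration takes no time and is no camera call.
- ticket.close_job(): hands the job in, once; it reports no verdict.
The state is a dict: "time": time; "joint_positions": joint angles; "dq": joint speeds; "tau": joint torques, N m; "tool_pos": TCP position; "tcp_rot": TCP orientation; "contact_force": force on the tool from outside, world axes, zero at the start; "moment": the same for the moment, N m; "grip_width": finger opening in mm.
Only numpy, scipy, OpenCV 4.12 (cv2) and the standard library are available. Lean on these libraries where they do the work, as an engineer would, in place of code of your own. Each camera call takes 0.05 s, during which the arm holds its last target. There are 200 camera calls.

## Working session

There is one attempt and no reset: what is moved stays moved. The work goes in short steps, Python scripts to look and compute and a tool call to move; the robot and the scene stay as the last step left them, time stands still between calls to the robot, and variables do not carry over. Pictures are saved under pics/ and viewed, about 12 in all and at most 16, crops included, and the job is handed in when it is done.

Besides the shell and the picture viewer there is one more tool, called by a JSON object that holds its "op" and its "data", one argument or row to a line. arm_command: Moves the arm, as the interface text tells. Its arguments: {"type":"object","properties":{"increments":{"type":"array","items":{"type":"number"}}},"required":["increments"]}

```bash
mkdir -p pics
cat > h.py <<'E'
import numpy as np, cv2
from plant import sensors, imaging, ticket
from scipy.spatial.transform import Rotation as R
def obs(): return sensors.get_obs()
def T(o):
    M=np.eye(4); M[:3,:3]=R.from_euler('xyz',o['tcp_rot']).as_matrix(); M[:3,3]=o['tool_pos']; return M
def cam(name,o=None):
    c=imaging.calibration(name); K=np.array([[c['fx'],0,c['cx']],[0,c['fy'],c['cy']],[0,0,1]])
    if name=='wrist': W=np.linalg.inv(T(o or obs())@np.array(c['hand_eye']))
    else: W=np.array(c['world_to_cam'])
    return K,W
def proj(P,KW):
    K,W=KW; p=(W[:3,:3]@np.atleast_2d(P).T+W[:3,3:]); q=K@p; return (q[:2]/q[2]).T
def back(uv,z,KW):
    K,W=KW; C=-W[:3,:3].T@W[:3,3]; uv=np.atleast_2d(uv)
    d=(W[:3,:3].T@np.linalg.inv(K)@np.c_[uv,np.ones(len(uv))].T).T
    return C+d*((z-C[2])/d[:,2])[:,None]
def snap(name,f):
    o=obs(); im=imaging.capture(name); cv2.imwrite('pics/'+f,im); return im,cam(name,o)
E
python3 - <<'E'
from h import *
o=obs(); print(o)
for n in ['scene','side','wrist']:
    im,KW=snap(n,n+'0.png'); print(n,KW[0][0,0],np.round(-KW[1][:3,:3].T@KW[1][:3,3]),KW[1][2,:3].round(2))
print(np.round(imaging.calibration('wrist')['hand_eye'],3))
s=cv2.imread('pics/scene0.png');t=cv2.imread('pics/side0.png')
E
```

```text
{'time': 0.0, 'joint_positions': array([-1.49103118e+00,  3.42705361e-01,  1.52504263e+00, -4.67095423e-06,
        1.27535163e+00, -1.45996072e-01]), 'dq': array([ 0.00151584, -0.00071952,  0.00051965,  0.00249668,  0.00109464,
        0.00047417]), 'tau': array([ 1.78129805e-03, -4.31234694e+01, -2.44226378e+01,  7.20161665e-02,
        5.59142022e-02, -1.54398749e-04]), 'tool_pos': array([ 117.51005505, -511.26438649,  226.0450167 ]), 'tcp_rot': array([-3.14010107e+00, -2.14811693e-04,  2.25762420e-01]), 'contact_force': array([ 0.52235074,  1.07189156, -0.10304187]), 'moment': array([ 0.0887079 , -0.01569182, -0.02958319]), 'grip_width': 92.01328716080235}
scene 460.8065980275719 [ 986. -596.  968.] [-0.36  0.52 -0.78]
side 438.8732468898097 [ 491. -645.  721.] [ 0.07  0.7  -0.71]
wrist 297.6382110903037 [ 190. -495.  383.] [-0.27 -0.06 -0.96]
[[ 0.00000e+00 -9.61000e-01 -2.76000e-01  7.45350e+01]
 [ 1.00000e+00  1.00000e-03 -1.00000e-03  1.94000e-01]
 [ 1.00000e-03 -2.76000e-01  9.61000e-01 -1.57305e+02]
 [ 0.00000e+00  0.00000e+00  0.00000e+00  1.00000e+00]]
```

View pics/scene0.png

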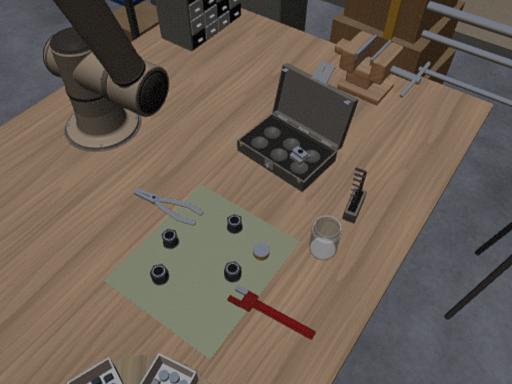

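View pics/side0.png

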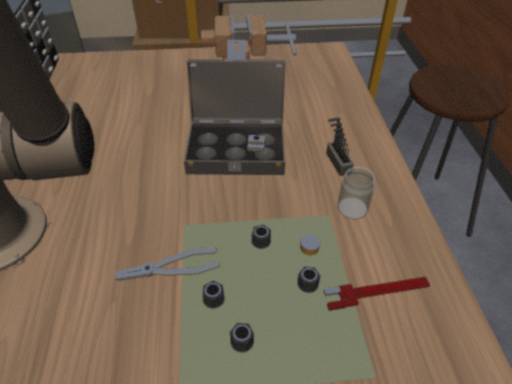

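Scene and side views show four nuts on the mat (side pixels ~(261,236), (308,279), (213,294), (242,336)), the tin at (310,243), the case with tee between seats at (256,142), and the lid open towards +y.

Run:
```python
from h import *
S,D=cam('scene'),cam('side')
print('nuts side',back([[261,230],[309,272],[213,288],[242,329]],36,D).round()[:,:2].tolist())
print('nuts scene',back([[234.5,218],[233,267],[170,234],[159,268.5]],36,S).round()[:,:2].tolist())
print('tin',back([310,241],21,D).round(),back([261,248],21,S).round(), 'jar',back([353,208],0,D).round())
print('mat',back([[182,222],[334,217],[180,384],[371,384]],0,D).round()[:,:2].tolist())
print('tee',back([257,140],56,D).round(),back([298,150],56,S).round())
print('seats',back([[206,154],[235,154],[264,154],[207,139],[236,139]],30,D).round()[:,:2].tolist())
print('rim front side',back([[187,160],[285,160]],42,D).round()[:,:2].tolist(),'scene',back([[238,147],[303,182],[336,153]],42,S).round()[:,:2].tolist())
for n,(u,v,w,h) in {'scene':(225,55,140,140),'side':(170,40,140,150)}.items():
    im=cv2.imread(f'pics/{n}0.png')[v:v+h,u:u+w]; cv2.imwrite(f'pics/c_{n}.png',cv2.resize(im,None,fx=2.8,fy=4,interpolation=2))
a,b=[cv2.resize(cv2.imread(f'pics/c_{n}.png'),(400,560)) for n in ('scene','side')]
cv2.imwrite('pics/c0.png',np.hstack([a,b]))
```

```text
nuts side [[561.0, -73.0], [639.0, -183.0], [460.0, -201.0], [506.0, -286.0]]
nuts scene [[558.0, -70.0], [639.0, -184.0], [459.0, -200.0], [503.0, -286.0]]
tin [[659. -99.  21.]] [[657. -96.  21.]] jar [[777.   1.   0.]]
mat [[396.0, -5.0], [729.0, -21.0], [400.0, -353.0], [708.0, -383.0]]
tee [[579. 194.  56.]] [[571. 205.  56.]]
seats [[454.0, 184.0], [524.0, 177.0], [594.0, 171.0], [457.0, 242.0], [530.0, 236.0]]
rim front side [[409.0, 152.0], [639.0, 130.0]] scene [[421.0, 129.0], [638.0, 125.0], [657.0, 269.0]]
```

View pics/c0.png

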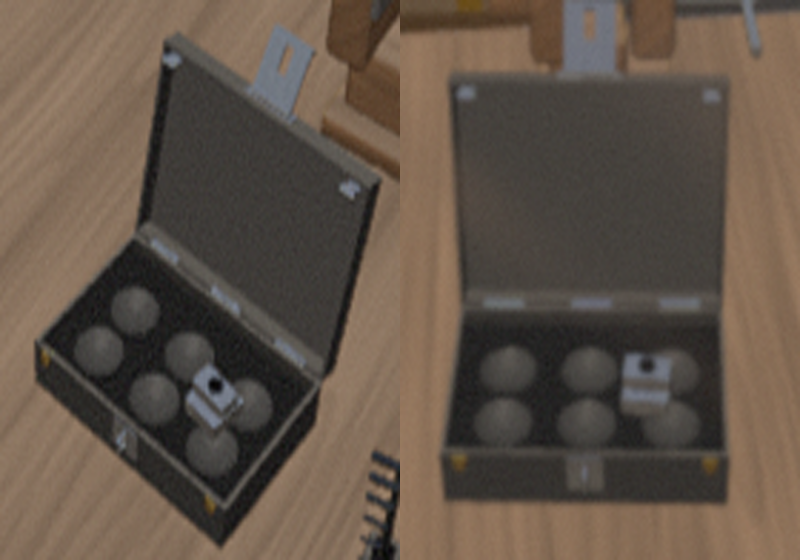

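```bash
cat >> h.py <<'E'
def go(x,y,z,yaw=None):
    o=obs(); M=T(o); d=M[:3,:3].T@(np.array([x,y,z])-o['tool_pos']); s=0 if yaw is None else -(yaw-np.degrees(o['tcp_rot'][2])+180)%360
    s=(s if s<180 else s-360) if yaw is not None else 0
    if yaw is not None: s=((-(yaw-np.degrees(o['tcp_rot'][2]))+180)%360)-180
    print('go',d.round(1),'spin',round(s,1),'yaw',np.degrees(o['tcp_rot'][2]).round(1),'q6',round(o['joint_positions'][5],2))
E
python3 - <<'E'
from h import *
go(560,185,190,84.5)
E
```

```text
go [ 587.1 -579.6   37. ] spin -71.6 yaw 12.9 q6 -0.15
```

{"op": "arm_command", "data": {
  "increments": [0, 587, -580, 37, -71.6, 0, 587, -580, 37, -71.6, 0, 587, -580, 37, -71.6, 0, 587, -580, 37, -71.6, 0, 587, -580, 37, -71.6, 0, 587, -580, 37, -71.6, 0, 587, -580, 37, -71.6, 0, 587, -580, 37, -71.6, 0, 587, -580, 37, -71.6, 0, 587, -580, 37, -71.6, 0, 587, -580, 37, -71.6, 0, 587, -580, 37, -71.6, 0, 587, -580, 37, -71.6, 0, 587, -580, 37, -71.6, 0, 587, -580, 37, -71.6, 0, 587, -580, 37, -71.6, 0, 587, -580, 37, -71.6, 0, 587, -580, 37, -71.6, 0, 587, -580, 37, -71.6, 0, 587, -580, 37, -71.6]
}}

```text
time: 2.65
tool_pos: [559.8, 184.8, 189.8]
tcp_rot: [3.141, 0.0, 1.475]
contact_force: [-0.1, -0.8, -1.5]
grip_width: 91.9
```

Run:
```python
from h import *
o=obs(); print(o['time'],o['tool_pos'].round(1),np.degrees(o['tcp_rot']).round(1),o['joint_positions'].round(2))
im,KW=snap('wrist','w1.png'); cv2.imwrite('pics/w1b.png',cv2.resize(im,(768,576)))
```

```text
2.65 [559.8 184.8 189.8] [180.    0.   84.5] [ 0.19  0.49  1.4  -0.    1.26  0.28]
```

View pics/w1b.png

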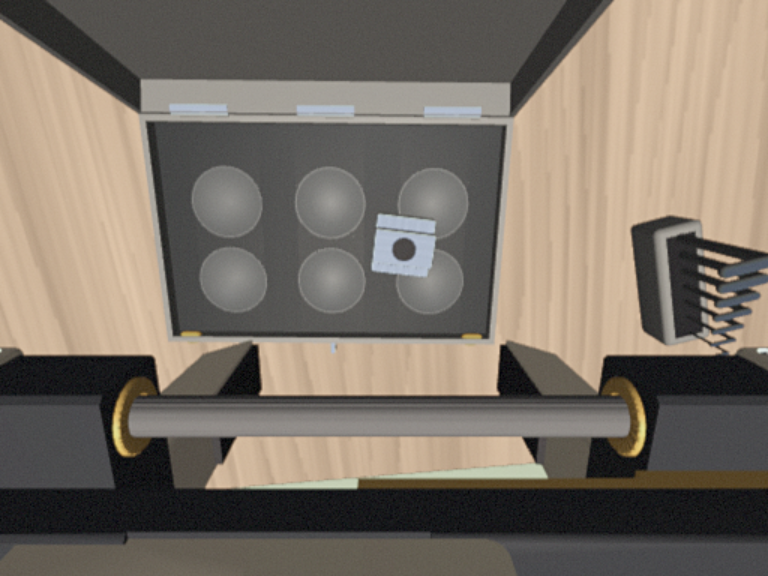

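Wrist view: six empty seats in order (px in 768-wide view: (233,280),(332,281),(430,282),(227,202),(330,203),(433,203)), tee bore at (403,249), turned ~6° in the image between seats 3, 5, 6.

Run:
```python
from h import *
KW=cam('wrist')
s=back(np.array([[233.5,280],[332,281],[430,282],[227,202],[330,203],[433,203]])/1.5,30,KW)[:,:2]
loc=np.array([[i*72,j*56] for j in (-.5,.5) for i in (-1,0,1)])
A=s-s.mean(0); H=loc.T@A; th=np.arctan2(H[0,1]-H[1,0],H[0,0]+H[1,1])
Rm=np.array([[np.cos(th),-np.sin(th)],[np.sin(th),np.cos(th)]]); fit=s.mean(0)+loc@Rm.T
print('seats',s.round(1).tolist(),'ctr',s.mean(0).round(1),'yaw',np.degrees(th),'\nfit',fit.round(1).tolist(),(s-fit).round(1).tolist())
print('tee',back(np.array([403,249])/1.5,56,KW).round(1), back(np.array([[378,214],[436,221]])/1.5,44,KW).round(1).tolist(), back(np.array([[373,271],[430,276]])/1.5,56,KW).round(1).tolist())
```

```text
seats [[453.5, 189.0], [525.2, 181.4], [596.6, 173.8], [459.3, 244.8], [530.7, 237.3], [602.3, 230.5]] ctr [527.9 209.5] yaw -5.873477579797002 
fit [[453.4, 189.0], [525.1, 181.6], [596.7, 174.3], [459.2, 244.7], [530.8, 237.3], [602.4, 230.0]] [[0.0, 0.0], [0.1, -0.2], [-0.1, -0.4], [0.1, 0.1], [-0.1, -0.0], [-0.1, 0.5]]
tee [[577.9 204.9  56. ]] [[563.5, 228.0, 44.0], [602.0, 219.6, 44.0]] [[556.7, 192.0, 56.0], [594.4, 185.0, 56.0]]
```

```bash
python3 -c "
from h import *
go(578.2,204.6,36,77.7)"
```

```text
go [ 21.3  16.5 153.7] spin 6.8 yaw 84.5 q6 0.28
```

{"op": "arm_command", "data": {
  "increments": [0.3, 21.3, 16.5, 40, 6.8, 0.3, 21.3, 16.5, 80, 6.8, 0.3, 21.3, 16.5, 100, 6.8, 0.3, 21.3, 16.5, 110, 6.8, 0.3, 21.3, 16.5, 110, 6.8, 0.3, 21.3, 16.5, 130, 6.8, 0.3, 21.3, 16.5, 145, 6.8, 0.3, 21.3, 16.5, 153.5, 6.8, 0.3, 21.3, 16.5, 153.5, 6.8, 0.6, 21.3, 16.5, 153.5, 6.8, 0.8, 21.3, 16.5, 153.5, 6.8, 1, 21.3, 16.5, 153.5, 6.8, 1, 21.3, 16.5, 153.5, 6.8, 1, 21.3, 16.5, 153.5, 6.8, 1, 21.3, 16.5, 153.5, 6.8, 1, 21.3, 16.5, 153.5, 6.8]
}}

```text
time: 4.7
tool_pos: [578.5, 204.7, 36.5]
tcp_rot: [3.141, -0.0, 1.357]
contact_force: [-0.1, -0.1, 5.7]
grip_width: 39.7
```

```bash
python3 -c "
from h import *
go(578,190,180);go(610,-300,10)"
```

```text
go [ -14.4    2.7 -143.5] spin 0 yaw 77.7 q6 0.43
go [-486.5  138.    26.5] spin 0 yaw 77.7 q6 0.43
```

{"op": "arm_command", "data": {
  "increments": [1, 0, 0, -30, 0, 1, -5, 0, -80, 0, 1, -14, 3, -140, 0, 1, -70, 20, -140, 0, 1, -486, 138, -140, 0, 1, -486, 138, -140, 0, 1, -486, 138, -140, 0, 1, -486, 138, -140, 0, 1, -486, 138, -140, 0, 1, -486, 138, -140, 0, 1, -486, 138, -140, 0, 1, -486, 138, -140, 0, 1, -486, 138, -140, 0, 1, -486, 138, -140, 0, 1, -486, 138, -90, 0, 1, -486, 138, -40, 0, 1, -486, 138, -10, 0, 1, -486, 138, 10, 0, 1, -486, 138, 18, 0, 1, -486, 138, 18, 0]
}}

```text
time: 7.2
tool_pos: [610.4, -299.5, 18.8]
tcp_rot: [3.141, 0.0, 1.357]
contact_force: [1.2, -0.2, -1.5]
grip_width: 39.9
```

```bash
python3 -c "
from h import *
go(550,-335,230,90)"
```

```text
go [ -47.6  -51.3 -211.3] spin -12.2 yaw 77.8 q6 -0.36
```

{"op": "arm_command", "data": {
  "increments": [1, 0, 0, 5, 0, 1, 0, 0, 10, 0, 1, 0, 0, 10, 0, 0.4, 0, 0, 10, 0, 0.25, 0, 0, 10, 0, 0.25, 0, 0, 10, 0, 0.25, 0, 0, -20, 0, 0.25, 0, 0, -60, 0, 0.25, -47, -51, -120, -12.2, 0.25, -47, -51, -180, -12.2, 0.25, -47, -51, -211, -12.2, 0.25, -47, -51, -211, -12.2, 0.25, -47, -51, -211, -12.2]
}}

```text
time: 8.82
tool_pos: [549.8, -334.4, 228.7]
tcp_rot: [-3.141, -0.0, 1.57]
contact_force: [0.4, -0.1, 0.1]
grip_width: 68.8
```

Run:
```python
from h import *
o=obs(); print(o['time'],o['tool_pos'].round(1),np.degrees(o['tcp_rot']).round(1))
im,KW=snap('wrist','w2.png'); cv2.imwrite('pics/w2b.png',cv2.resize(im,(768,576)))
```

```text
8.825 [ 549.8 -334.4  228.7] [-180.    -0.    89.9]
```

View pics/w2b.png

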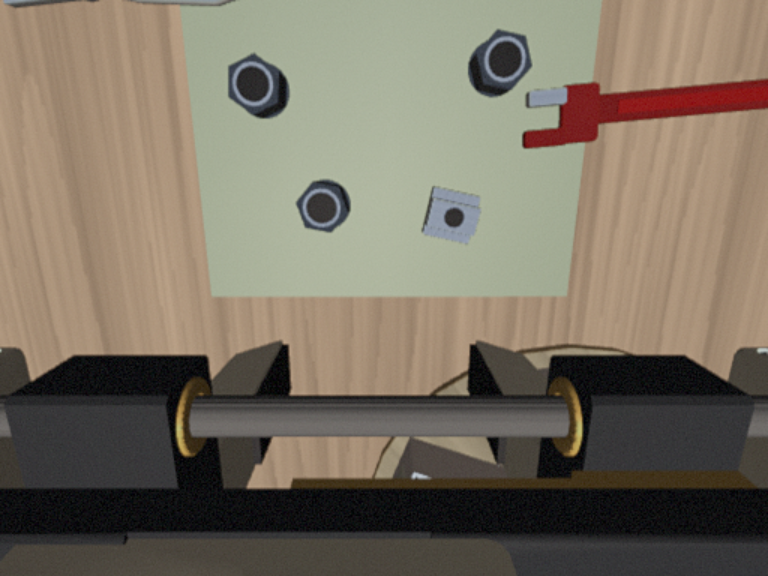

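Tee stands upright wholly on the mat at (453,215); three nuts have bores at (253,84), (321,207), (505,58). I need the hexagon orientations: crop.

Run:
```python
from h import *
KW=cam('wrist'); im=cv2.imread('pics/w2.png')
P=np.array([[253,84],[321,207],[505,58]])/1.5
print(back(P,37,KW).round(1).tolist())
# rectify plane z=37 around each nut, 60mm, 4px/mm
out=[]
for p in back(P,37,KW):
    g=np.array([[-32,32],[32,32],[32,-32],[-32,-32]]); uv=proj(np.c_[p[:2]+g,np.full(4,37)],KW).astype(np.float32)
    H=cv2.getPerspectiveTransform(uv,np.float32([[0,0],[256,0],[256,256],[0,256]]))
    out.append(cv2.convertScaleAbs(cv2.warpPerspective(im,H,(256,256),flags=2),alpha=1.8))
cv2.imwrite('pics/r2.png',np.hstack(out))
```

```text
[[459.5, -203.2, 37.0], [505.1, -289.9, 37.0], [638.4, -186.6, 37.0]]
```

View pics/r2.png

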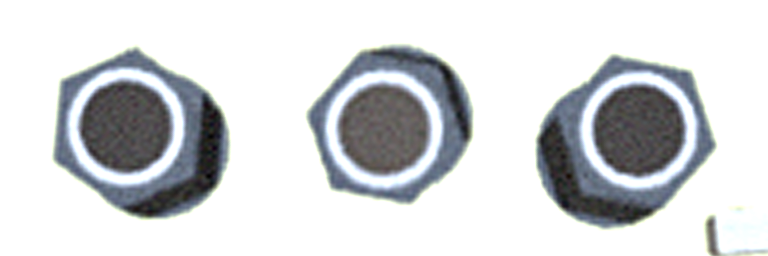

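Rectified crops: hexagon flat normals at about −7° (nut A, 459,−203), 21° (nut B, 505,−290), 17° (nut C, 638,−187). Fetching B first.

```bash
python3 -c "
from h import *
go(505.1,-289.9,17,111)"
```

```text
go [ 43.9 -44.2 210.9] spin -21.1 yaw 89.9 q6 -0.66
```

{"op": "arm_command", "data": {
  "increments": [0.25, 44, -44, 60, -21, 0.25, 44, -44, 120, -21, 0.25, 44, -44, 150, -21, 0.25, 44, -44, 165, -21, 0.25, 44, -44, 185, -21, 0.25, 44, -44, 200, -21, 0.25, 44, -44, 211, -21, 0.25, 44, -44, 211, -21, 0.6, 44, -44, 211, -21, 1, 44, -44, 211, -21, 1, 44, -44, 211, -21, 1, 44, -44, 211, -21, 1, 44, -44, 211, -21, 1, 44, -44, 200, -21, 1, 44, -44, 160, -21, 1, 44, -44, 100, -21, 1, 44, -44, 50, -21]
}}

```text
time: 11.0
tool_pos: [506.2, -290.6, 181.8]
tcp_rot: [3.141, 0.001, 1.936]
contact_force: [0.8, -1.0, -1.9]
grip_width: 35.7
```

```bash
python3 -c "
from h import *
o=obs();print(o['joint_positions'].round(2))
go(453.4,189,150,84.1);go(453.4,189,40,84.1)"
```

```text
[-0.65  0.49  1.43  0.    1.23 -1.02]
go [466.8 122.1  31.5] spin 26.8 yaw 110.9 q6 -1.02
go [466.9 122.  141.5] spin 26.8 yaw 110.9 q6 -1.02
```

{"op": "arm_command", "data": {
  "increments": [1, 467, 122, 0, 27, 1, 467, 122, 0, 27, 1, 467, 122, 0, 27, 1, 467, 122, 0, 27, 1, 467, 122, 0, 27, 1, 467, 122, 0, 27, 1, 467, 122, 0, 27, 1, 467, 122, 0, 27, 1, 467, 122, 0, 27, 1, 467, 122, 0, 27, 1, 467, 122, 40, 27, 1, 467, 122, 80, 27, 1, 467, 122, 110, 27, 1, 467, 122, 125, 27, 1, 467, 122, 135, 27, 1, 467, 122, 139, 27]
}}

```text
time: 13.0
tool_pos: [453.6, 188.6, 41.6]
tcp_rot: [3.141, 0.0, 1.465]
contact_force: [-9.3, -4.5, 35.3]
grip_width: 35.6
```

```bash
python3 -c "
from h import *
o=obs();print(o['contact_force'].round(1),o['grip_width'])
go(453.4,189,40,84.1);go(565,-190,230,84.1)"
```

```text
[-9.3 -4.5 35.3] 35.64353394353337
go [ 0.3 -0.3  1.6] spin -0.2 yaw 83.9 q6 0.34
go [-364.8  151.  -188.2] spin -0.2 yaw 83.9 q6 0.34
```

{"op": "arm_command", "data": {
  "increments": [0.8, 0, 0, 0, 0, 0.5, 0, 0, 0, 0, 0.5, 0, 0, 0, 0, 0.5, 0, 0, 0, 0, 0.5, 0, 0, -15, 0, 0.5, 0, 0, -50, 0, 0.5, 0, 0, -110, 0, 0.4, -182, 75, -170, 0, 0.25, -365, 150, -190, 0, 0.25, -365, 150, -190, 0, 0.25, -365, 150, -190, 0, 0.25, -365, 150, -190, 0, 0.25, -365, 150, -190, 0, 0.25, -365, 150, -190, 0, 0.25, -365, 150, -190, 0, 0.25, -365, 150, -190, 0]
}}

```text
time: 15.0
tool_pos: [563.4, -188.7, 230.4]
tcp_rot: [-3.141, -0.001, 1.465]
contact_force: [0.3, 0.2, 0.4]
grip_width: 69.1
```

Run:
```python
from h import *
o=obs(); print(o['time'],o['tool_pos'].round(1),np.degrees(o['tcp_rot']).round(1))
a,_=snap('wrist','w3.png'); b,_=snap('side','s3.png')
cv2.imwrite('pics/m3.png',np.hstack([cv2.resize(a[:240],(480,225)),cv2.resize(b[90:240,150:350],(300,225))]))
```

```text
15.0 [ 563.4 -188.7  230.4] [-180.   -0.   84.]
```

View pics/m3.png

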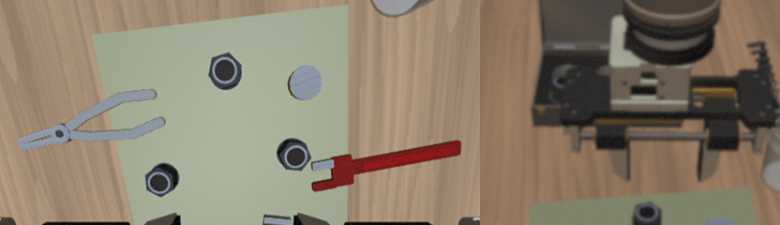

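Nuts A (158,182), C (294,155), D (226,70) in the left panel; first nut visible in the case, at side px ≈(205,141).

```bash
cat >> h.py <<'E'
def rect(im,KW,pts,z,f,s=32):
    out=[]
    for p in pts:
        g=np.array([[-s,s],[s,s],[s,-s],[-s,-s]]); uv=proj(np.c_[np.array(p)[:2]+g,np.full(4,z)],KW).astype(np.float32)
        H=cv2.getPerspectiveTransform(uv,np.float32([[0,0],[256,0],[256,256],[0,256]]))
        out.append(cv2.convertScaleAbs(cv2.warpPerspective(im,H,(256,256),flags=2),alpha=1.8))
    cv2.imwrite('pics/'+f,np.hstack(out))
E
python3 - <<'E'
from h import *
o=obs(); KW=cam('wrist',o); im=cv2.imread('pics/w3.png')
P=back(np.array([[158,182],[294,155],[226,70]])*512/480,37,KW); print(P.round(1).tolist())
print('expected seat1 nut top in side',proj([453.4,189,59],cam('side')).round(1))
rect(im,KW,P,37,'r3.png')
go(459.5,-203.2,17,83)
E
```

```text
[[458.9, -201.4, 37.0], [637.2, -184.2, 37.0], [562.8, -75.3, 37.0]]
expected seat1 nut top in side [[205.  143.3]]
go [ -25.8 -101.8  213.5] spin 1.0 yaw 84.0 q6 -0.35
```

View pics/r3.png

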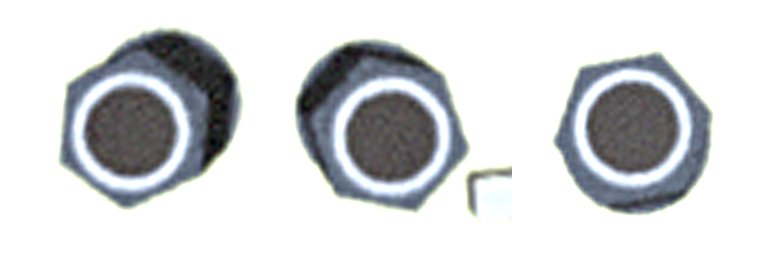

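{"op": "arm_command", "data": {
  "increments": [0.25, -26, -102, 50, 1, 0.25, -26, -102, 100, 1, 0.25, -26, -102, 150, 1, 0.25, -26, -102, 170, 1, 0.25, -26, -102, 190, 1, 0.25, -26, -102, 205, 1, 0.25, -26, -102, 213, 1, 0.25, -26, -102, 213, 1, 0.6, -26, -102, 213, 1, 1, -26, -102, 213, 1, 1, -26, -102, 213, 1, 1, -26, -102, 213, 1, 1, -26, -102, 213, 1, 1, -26, -102, 200, 1, 1, -26, -102, 160, 1, 1, -26, -102, 100, 1, 1, -26, -102, 60, 1]
}}

```text
time: 17.23
tool_pos: [460.0, -205.0, 173.4]
tcp_rot: [3.139, 0.001, 1.448]
contact_force: [-0.3, -0.6, -1.9]
grip_width: 35.9
```

```bash
python3 -c "
from h import *
go(525.1,181.6,41,84.1)"
```

```text
go [391.8  16.7 131.9] spin -1.2 yaw 82.9 q6 -0.45
```

{"op": "arm_command", "data": {
  "increments": [1, 392, 17, 0, -1.2, 1, 392, 17, 0, -1.2, 1, 392, 17, 0, -1.2, 1, 392, 17, 0, -1.2, 1, 392, 17, 0, -1.2, 1, 392, 17, 0, -1.2, 1, 392, 17, 0, -1.2, 1, 392, 17, 0, -1.2, 1, 392, 17, 0, -1.2, 1, 392, 17, 40, -1.2, 1, 392, 17, 80, -1.2, 1, 392, 17, 105, -1.2, 1, 392, 17, 118, -1.2, 1, 392, 17, 125, -1.2, 1, 392, 17, 128, -1.2, 1, 392, 17, 130, -1.2, 1, 392, 17, 130, -1.2]
}}

```text
time: 19.35
tool_pos: [525.2, 181.8, 41.5]
tcp_rot: [3.14, 0.0, 1.469]
contact_force: [-2.1, -3.4, 4.2]
grip_width: 35.6
```

```bash
python3 -c "
from h import *
o=obs();print(o['contact_force'].round(1),o['grip_width'])
go(525.1,181.6,41,84.1);go(639,-186.5,180,107)"
```

```text
[-2.1 -3.4  4.2] 35.59844451665097
go [-0.2 -0.1  0.5] spin 0.1 yaw 84.2 q6 0.3
go [-354.9  150.9 -138.1] spin -22.8 yaw 84.2 q6 0.3
```

```bash
python3 -c "
from h import *
K=cam('wrist',{'tool_pos':np.array([563.4,-188.7,230.4]),'tcp_rot':np.array([-3.141,-.001,1.465])})
print(back(np.array([[312,162],[312,170],[312,187],[312,191]])*512/480,12,K).round(0).tolist())
print(back(np.array([[305,68],[305,100]])*512/480,21,K).round(0).tolist())
go(639,-186.5,140,167)"
```

```text
[[666.0, -202.0, 12.0], [665.0, -213.0, 12.0], [665.0, -238.0, 12.0], [664.0, -244.0, 12.0]]
[[659.0, -82.0, 21.0], [657.0, -119.0, 21.0]]
go [-354.9  150.9  -98.1] spin -82.8 yaw 84.2 q6 0.3
```

{"op": "arm_command", "data": {
  "increments": [0.8, 0, 0, 0, 0, 0.5, 0, 0, 0, 0, 0.5, 0, 0, 0, 0, 0.5, 0, 0, 0, 0, 0.5, 0, 0, -15, 0, 0.5, 0, 0, -50, 0, 0.5, 0, 0, -110, 0, 0.39, -20, 10, -130, 0, 0.39, -355, 151, -138, -82.8, 0.39, -355, 151, -138, -82.8, 0.39, -355, 151, -138, -82.8, 0.39, -355, 151, -138, -82.8, 0.39, -355, 151, -138, -82.8, 0.39, -355, 151, -138, -82.8, 0.39, -355, 151, -138, -82.8, 0.39, -355, 151, -138, -82.8, 0.39, -355, 151, -138, -82.8, 0.39, -355, 151, -138, -82.8, 0.39, -355, 151, -138, -82.8]
}}

```text
time: 21.72
tool_pos: [638.7, -186.1, 178.6]
tcp_rot: [-3.141, 0.0, 2.912]
contact_force: [-0.4, -1.1, -0.5]
grip_width: 56.1
```

Run:
```python
from h import *
go(639,-186.5,17,167)
KW=cam('side'); im,_=snap('side','s4.png')
for n in ([560.8,-75.4,36],[639,-186.5,36],[525.1,181.6,59],[453.4,189,59]): print(n,proj(n,KW).round(1))
cv2.imwrite('pics/s4b.png',np.hstack([cv2.resize(im[90:190,160:310],(450,300)),cv2.resize(im[210:340,180:360],(350,300))]))
```

```text
go [ -0.3  -0.3 161.6] spin -0.1 yaw 166.9 q6 -1.74
[560.8, -75.4, 36] [[261.  230.8]]
[639, -186.5, 36] [[309.1 273.5]]
[525.1, 181.6, 59] [[235.  143.5]]
[453.4, 189, 59] [[205.  143.3]]
```

View pics/s4b.png

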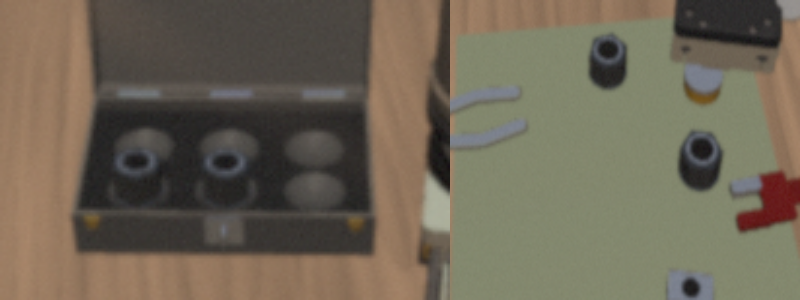

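Both nuts sit in seats 1 and 2; nuts C and D unmoved (crop (701,149), (608,47)). Descend on C.

{"op": "arm_command", "data": {
  "increments": [0.39, 0, 0, 50, 0, 0.39, 0, 0, 100, 0, 0.39, 0, 0, 125, 0, 0.39, 0, 0, 145, 0, 0.39, 0, 0, 155, 0, 0.39, 0, 0, 161, 0, 0.39, 0, 0, 161, 0, 0.7, 0, 0, 161, 0, 1, 0, 0, 161, 0, 1, 0, 0, 161, 0, 1, 0, 0, 161, 0, 1, 0, 0, 161, 0, 1, 0, 0, 150, 0, 1, 0, 0, 120, 0, 1, 0, 0, 60, 0, 1, 0, 0, 10, 0, 1, 0, 0, 0, 0]
}}

```text
time: 23.9
tool_pos: [640.2, -186.9, 182.7]
tcp_rot: [-3.14, 0.007, 2.914]
contact_force: [0.1, -0.5, -2.8]
grip_width: 36.1
```

```bash
python3 -c "
from h import *
go(596.7,174.3,42,84.1)"
```

```text
go [125.  342.2 139.4] spin 82.8 yaw 166.9 q6 -1.74
```

{"op": "arm_command", "data": {
  "increments": [1, 123, 341.6, 0, 82.8, 1, 123, 341.6, 0, 82.8, 1, 123, 341.6, 0, 82.8, 1, 123, 341.6, 0, 82.8, 1, 123, 341.6, 0, 82.8, 1, 123, 341.6, 0, 82.8, 1, 123, 341.6, 0, 82.8, 1, 123, 341.6, 0, 82.8, 1, 123, 341.6, 0, 82.8, 1, 123, 341.6, 0, 82.8, 1, 123, 341.6, 50, 82.8, 1, 123, 341.6, 90, 82.8, 1, 123, 341.6, 115, 82.8, 1, 123, 341.6, 127, 82.8, 1, 123, 341.6, 134, 82.8, 1, 123, 341.6, 137, 82.8, 1, 123, 341.6, 137, 82.8]
}}

```text
time: 26.02
tool_pos: [596.5, 174.2, 41.9]
tcp_rot: [3.14, -0.0, 1.469]
contact_force: [-0.2, -0.2, -1.8]
grip_width: 35.8
```

```bash
python3 -c "
from h import *
o=obs();print(o['contact_force'].round(1),o['grip_width'])
go(596.7,174.3,41,84.1);go(560.8,-75.4,180,249)"
```

```text
[-0.2 -0.2 -1.8] 35.80154904818751
go [0.1 0.2 0.9] spin 0.1 yaw 84.2 q6 0.26
go [-251.9   -9.9 -138.2] spin -164.8 yaw 84.2 q6 0.26
```

{"op": "arm_command", "data": {
  "increments": [1, 0, 0, 1, 0, 0.8, 0, 0, 1, 0, 0.5, 0, 0, 1, 0, 0.5, 0, 0, 1, 0, 0.5, 0, 0, 1, 0, 0.5, 0, 0, -15, 0, 0.5, 0, 0, -50, 0, 0.5, 0, 0, -110, 0, 0.39, -252, -10, -138, -104.8, 0.39, -252, -10, -138, -104.8, 0.39, -252, -10, -138, -104.8, 0.39, -252, -10, -138, -104.8, 0.39, -252, -10, -138, -104.8, 0.39, -252, -10, -138, -104.8, 0.39, -252, -10, -138, -104.8, 0.39, -252, -10, -138, -104.8, 0.39, -252, -10, -138, -104.8, 0.39, -252, -10, -138, -104.8, 0.39, -252, -10, -138, -104.8]
}}

```text
time: 28.4
tool_pos: [560.5, -75.5, 180.3]
tcp_rot: [-3.141, 0.001, -2.987]
contact_force: [-0.4, 1.2, -0.9]
grip_width: 55.9
```

Run:
```python
from h import *
o=obs(); print(o['joint_positions'].round(2))
go(560.8,-75.4,17,189)
im,_=snap('side','s5.png'); a,KW=snap('wrist','w5.png')
cv2.imwrite('pics/s5b.png',np.hstack([cv2.resize(im[90:260,160:360],(400,340)),cv2.resize(a,(400,340))]))
```

```text
[-0.27  0.45  1.48 -0.    1.2  -1.99]
go [-1.000e-01  2.000e-01  1.633e+02] spin -0.2 yaw -171.2 q6 -1.99
```

View pics/s5b.png

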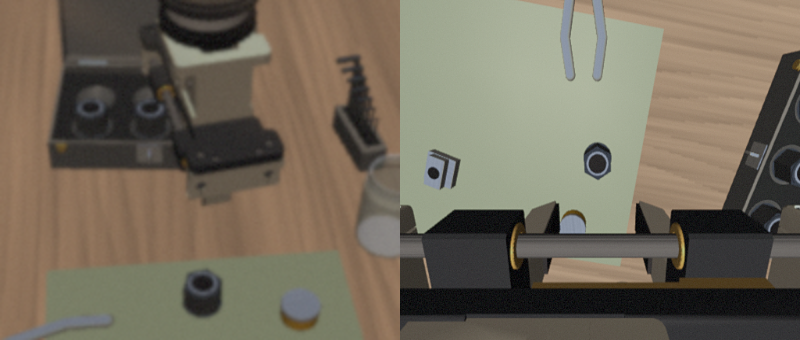

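Run:
```python
from h import *
KW=cam('wrist'); P=back([[252,184]],37,KW); print(P.round(1)); rect(cv2.imread('pics/w5.png'),KW,P,37,'r5.png')
a=cv2.imread('pics/r5.png'); cv2.imwrite('pics/r5.png',np.hstack([a,cv2.resize(cv2.imread('pics/s5.png')[215:250,240:285],(329,256))]))
```

```text
[[559.6 -75.9  37. ]]
```

View pics/r5.png

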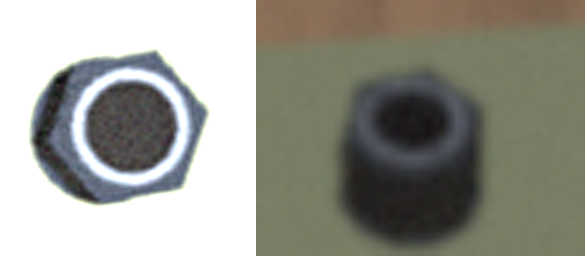

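Nut D is unmoved (560.6, −75.4). Pick it.

{"op": "arm_command", "data": {
  "increments": [0.39, 0, 0, 50, -2, 0.39, 0, 0, 100, -2, 0.39, 0, 0, 125, -2, 0.39, 0, 0, 145, -2, 0.39, 0, 0, 157, -2, 0.39, 0, 0, 163, -2, 0.39, 0, 0, 163, -2, 0.7, 0, 0, 163, -2, 1, 0, 0, 163, -2, 1, 0, 0, 163, -2, 1, 0, 0, 163, -2, 1, 0, 0, 163, -2, 1, 0, 0, 150, -2, 1, 0, 0, 120, -2, 1, 0, 0, 60, -2, 1, 0, 0, 0, -2, 1, 0, 0, 0, -2, 1, 0, 0, 0, -2]
}}

```text
time: 30.75
tool_pos: [559.7, -75.3, 178.8]
tcp_rot: [3.141, -0.001, -2.951]
contact_force: [-0.1, 0.4, -1.7]
grip_width: 35.8
```

```bash
python3 -c "
from h import *
go(530.8,237.3,42,264.1)"
```

```text
go [-31.1 312.3 136.9] spin -73.2 yaw -169.1 q6 -2.03
```

{"op": "arm_command", "data": {
  "increments": [1, -10, 60, 0, -10, 1, -15, 100, 0, -20, 1, -15, 120, 0, -30, 1, -15, 140, 0, -40, 1, -15, 160, 0, -50, 1, -20, 180, 0, -60, 1, -20, 200, 0, -70, 1, -31, 230, 0, -73, 1, -31, 280, 0, -73, 1, -31, 312.3, 0, -73, 1, -31, 312.3, 0, -73, 1, -31, 312.3, 50, -73, 1, -31, 312.3, 90, -73, 1, -31, 312.3, 115, -73, 1, -31, 312.3, 127, -73, 1, -31, 312.3, 134, -73, 1, -31, 312.3, 138, -73, 1, -31, 312.3, 138, -73]
}}

```text
time: 33.0
tool_pos: [531.8, 237.0, 41.6]
tcp_rot: [-3.141, 0.0, -1.677]
contact_force: [-0.5, -0.3, -0.8]
grip_width: 36.1
```

```bash
python3 -c "
from h import *
o=obs();print(o['contact_force'].round(1),o['grip_width'],o['joint_positions'].round(2))
go(530.8,237.3,41,264.1)"
```

```text
[-0.5 -0.3 -0.8] 36.07189425736784 [ 0.29  0.64  1.58 -0.    0.92 -2.75]
go [-0.2  1.   0.6] spin -0.2 yaw -96.1 q6 -2.75
```

{"op": "arm_command", "data": {
  "increments": [1, 0, 1, 1, 0, 0.8, 0, 1, 1, 0, 0.5, 0, 1, 1, 0, 0.5, 0, 1, 1, 0, 0.5, 0, 1, 1, 0, 0.5, 0, 1, -15, 0, 0.5, 0, 1, -50, 0, 0.5, 0, 1, -110, 0, 0.5, 0, 0, -170, 0, 0.5, 0, 0, -230, 0, 0.5, 0, 0, -240, 0, 0.5, 0, 0, -240, 0]
}}

```text
time: 34.5
tool_pos: [531.5, 237.0, 282.2]
tcp_rot: [-3.14, 0.001, -1.677]
contact_force: [0.2, 0.6, -0.3]
grip_width: 46.0
```

Run:
```python
from h import *
o=obs(); print(o['time'],o['tool_pos'].round(1),np.degrees(o['tcp_rot']).round(1))
im,_=snap('side','s6.png'); a,KW=snap('wrist','w6.png')
cv2.imwrite('pics/s6b.png',np.hstack([cv2.resize(im[20:340,150:390],(360,480)),cv2.resize(a,(440,480))]))
```

```text
34.5 [531.5 237.  282.2] [-179.9    0.   -96.1]
```

View pics/s6b.png

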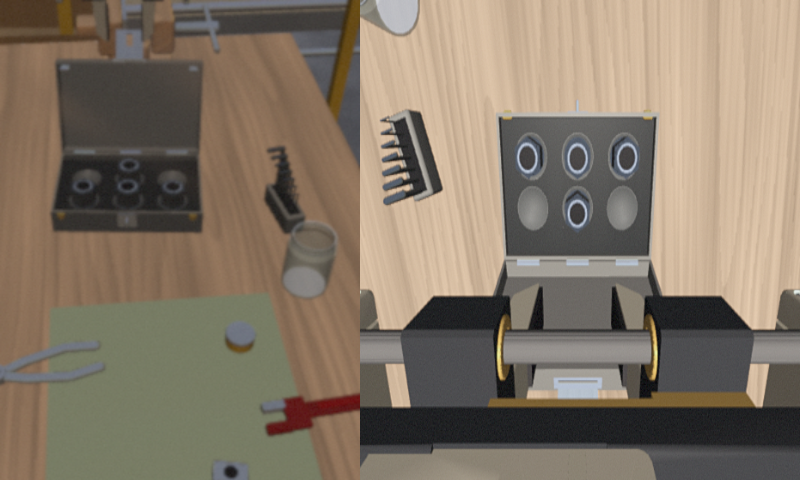

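All four nuts stand in seats 1, 2, 3 (top row of the wrist view) and 5, mat otherwise only holds tee and tin. Verify numerically and plan the lid sweep.

Run:
```python
from h import *
KW=cam('wrist'); print(back((np.array([[528,157],[578,158],[626,157],[578,213]])-[360,0])*[512/440,.8],59,KW).round(1).tolist())
a=np.radians(-5.9); Rm=np.array([[np.cos(a),-np.sin(a)],[np.sin(a),np.cos(a)]]); w=np.array([527.9,209.5])+Rm@[-75,185]; print(w)
go(*w,281,174.1)
```

```text
[[594.1, 173.5, 59.0], [522.7, 182.0, 59.0], [453.8, 188.4, 59.0], [528.4, 237.1, 59.0]]
[472.31390802 401.22946143]
go [-157.3   75.5   -1.3] spin 89.8 yaw -96.1 q6 -2.75
```

{"op": "arm_command", "data": {
  "increments": [0.8, -50, 75, 0, 20, 1, -100, 75, 0, 40, 1, -157, 75, 0, 60, 1, -157, 75, 0, 90, 1, -157, 75, 0, 90, 1, -157, 75, 0, 90, 1, -157, 75, 0, 90, 1, -157, 75, 0, 90, 1, -157, 75, 0, 90, 1, -157, 75, 0, 90, 1, -157, 75, 0, 90, 1, -157, 75, 0, 90]
}}

```text
time: 36.1
tool_pos: [473.4, 401.0, 280.7]
tcp_rot: [-3.141, -0.001, 3.037]
contact_force: [-0.1, -0.0, 0.0]
grip_width: 0.3
```

```bash
python3 -c "
from h import *
o=obs();print(o['joint_positions'].round(2));go(472.3,401.2,165,174.1)"
```

```text
[ 0.58  0.49  1.14 -0.    1.51 -0.89]
go [1.100e+00 1.000e-01 1.157e+02] spin -0.1 yaw 174.0 q6 -0.89
```

{"op": "arm_command", "data": {
  "increments": [1, 1, 0, 50, 0, 1, 1, 0, 90, 0, 1, 1, 0, 116, 0, 1, 1, -8, 116, 0, 1, 1, -20, 115, 0, 1, 1, -32, 113, 0, 1, 1, -44, 111, 0, 1, 1, -56, 110, 0, 1, 1, -68, 108, 0, 1, 1, -80, 106, 0, 1, 1, -92, 106, 0, 1, 1, -104, 106, 0, 1, 1, -116, 106, 0, 1, 1, -128, 106, 0, 1, 1, -140, 106, 0, 1, 1, -152, 106, 0, 1, 1, -164, 106, 0]
}}

```text
time: 38.22
tool_pos: [455.1, 237.2, 175.3]
tcp_rot: [-3.141, 0.0, 3.036]
contact_force: [0.2, 2.1, 0.5]
grip_width: 0.3
```

Run:
```python
from h import *
o=obs(); print(o['time'],o['tool_pos'].round(1),o['contact_force'].round(1))
im,_=snap('side','s7.png'); b,_=snap('scene','sc7.png')
cv2.imwrite('pics/s7b.png',np.hstack([cv2.resize(im[40:200,150:310],(400,400)),cv2.resize(b[40:200,220:380],(400,400))]))
```

```text
38.225 [455.1 237.2 175.3] [0.2 2.1 0.5]
```

View pics/s7b.png

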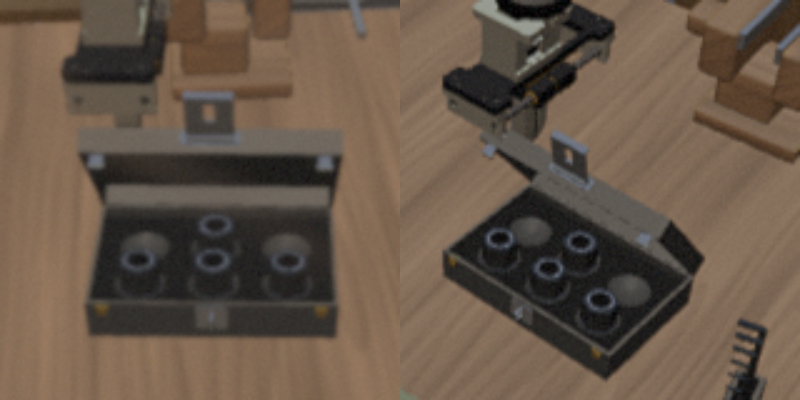

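Lid is about half closed, following the finger with 2 N; nuts still seated. Continue down the arc.

{"op": "arm_command", "data": {
  "increments": [1, 0, -2, 8, 0, 1, 0, -3, 16, 0, 1, 0, -9, 20, 0, 1, 0, -14, 25, 0, 1, 0, -20, 30, 0, 1, 0, -25, 34, 0, 1, 0, -30, 40, 0, 1, 0, -34, 45, 0, 1, 0, -39, 51, 0, 1, 0, -43, 56, 0, 1, 0, -47, 63, 0, 1, 0, -50, 69, 0, 1, 0, -53, 75, 0, 1, 0, -55, 81, 0, 1, 0, -58, 87, 0, 1, 0, -60, 92, 0, 1, 0, -60, 92, 0]
}}

```text
time: 40.45
tool_pos: [448.6, 178.2, 82.7]
tcp_rot: [-3.141, -0.001, 3.036]
contact_force: [0.2, -1.2, -1.0]
grip_width: 0.5
```

{"op": "arm_command", "data": {
  "increments": [1, 0, -1, 3, 0, 1, 0, -2, 6, 0, 1, 0, -2, 9, 0, 1, 0, -3, 11, 0, 1, 0, -3, 13, 0, 1, 0, -3, 15, 0, 1, 0, -3, 17, 0, 1, 0, -3, 17, 0]
}}

```text
time: 41.45
tool_pos: [448.5, 175.4, 66.2]
tcp_rot: [-3.141, -0.0, 3.036]
contact_force: [-1.0, -0.7, 3.2]
grip_width: 0.7
```

{"op": "arm_command", "data": {
  "increments": [1, 0, 0, 1, 0, 1, 0, 0, 2, 0, 1, 0, 0, 2, 0]
}}

```text
time: 41.82
tool_pos: [448.6, 175.4, 65.9]
tcp_rot: [3.142, 0.001, 3.036]
contact_force: [-6.4, -3.0, 21.6]
grip_width: 0.6
```

Run:
```python
from h import *
o=obs(); print(o['time'],o['tool_pos'].round(1),o['contact_force'].round(1))
im,_=snap('side','s8.png'); b,_=snap('scene','sc8.png')
S=cam('side');a=np.radians(-5.9); Rm=np.array([[np.cos(a),-np.sin(a)],[np.sin(a),np.cos(a)]])
for p in [(-120,-78,66),(120,-78,66),(120,78,66),(120,-78,42)]:
    w=np.r_[np.array([527.9,209.5])+Rm@p[:2],p[2]]; print(p,proj(w,S).round(),((proj(w,S)-[150,40])*2.5).round(),((proj(w,cam('scene'))-[220,40])*2.5+[400,0]).round())
cv2.imwrite('pics/s8b.png',np.hstack([cv2.resize(im[40:200,150:310],(400,400)),cv2.resize(b[40:200,220:380],(400,400))]))
```

```text
41.825 [448.6 175.4  65.9] [-6.4 -3.  21.6]
(-120, -78, 66) [[182. 154.]] [[ 80. 286.]] [[438. 237.]]
(120, -78, 66) [[286. 155.]] [[340. 288.]] [[608. 344.]]
(120, 78, 66) [[283. 116.]] [[334. 189.]] [[694. 264.]]
(120, -78, 42) [[286. 163.]] [[339. 308.]] [[606. 359.]]
```

View pics/s8b.png

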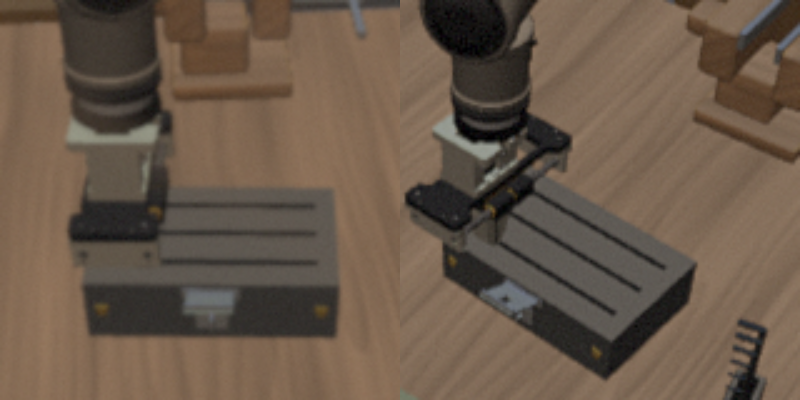

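Lid lies flush (tip at z = 65.9 with 21.6 N of resistance, top edge where the shut pose projects); hasp stands out in front at centre. Next: straddle the staple with slightly open fingers and swing the hasp down.

```bash
python3 -c "
from h import *
go(516.6,100.1,120,84.1)"
```

```text
go [-75.6 -67.7 -54.1] spin 89.8 yaw 173.9 q6 -1.25
```

{"op": "arm_command", "data": {
  "increments": [1, 0, 0, -20, 0, 1, 0, 0, -54, 0, 1, -75.6, -67.7, -56, 89.8, 0.83, -75.6, -67.7, -56, 89.8, 0.83, -75.6, -67.7, -56, 89.8, 0.83, -75.6, -67.7, -56, 89.8, 0.83, -75.6, -67.7, -56, 89.8, 0.83, -75.6, -67.7, -56, 89.8, 0.83, -75.6, -67.7, -56, 89.8, 0.83, -75.6, -67.7, -56, 89.8, 0.83, -75.6, -67.7, -56, 89.8, 0.83, -75.6, -67.7, -56, 89.8, 0.83, -75.6, -67.7, -56, 89.8]
}}

```text
time: 43.55
tool_pos: [516.5, 100.1, 120.0]
tcp_rot: [-3.141, 0.0, 1.47]
contact_force: [-0.2, -0.3, -0.2]
grip_width: 15.3
```

Run:
```python
from h import *
o=obs(); print(o['time'],o['tool_pos'].round(1),o['contact_force'].round(1))
go(516.6,100.1,18,84.1)
im,_=snap('side','s9.png'); b,_=snap('scene','sc9.png')
cv2.imwrite('pics/s9b.png',np.hstack([cv2.resize(im[100:200,180:280],(400,400)),cv2.resize(b[110:190,225:305],(400,400))]))
```

```text
43.55 [516.5 100.1 120. ] [-0.2 -0.3 -0.2]
go [-0.00e+00  1.00e-01  1.02e+02] spin 0.1 yaw 84.2 q6 0.15
```

View pics/s9b.png

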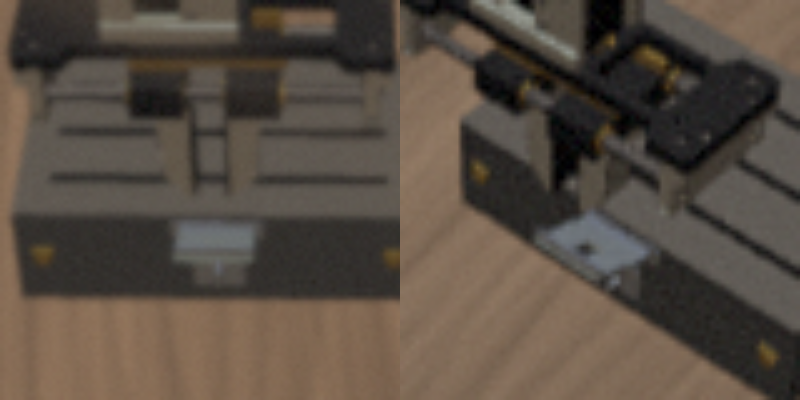

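{"op": "arm_command", "data": {
  "increments": [0.83, 0, 0, 15, 0, 0.83, 0, 0, 30, 0, 0.83, 0, 0, 42, 0, 0.83, 0, 0, 50, 0, 0.83, 0, 0, 58, 0, 0.83, 0, 0, 66, 0, 0.83, 0, 0, 74, 0, 0.83, 0, 0, 82, 0, 0.83, 0, 0, 90, 0, 0.83, 0, 0, 97, 0, 0.83, 0, 0, 100, 0, 0.83, 4, 0, 100, 0, 0.83, 8, 0, 100, 0, 0.83, 12, 0, 100, 0, 0.83, 12, 0, 100, 0]
}}

```text
time: 45.52
tool_pos: [517.8, 112.4, 20.2]
tcp_rot: [3.141, 0.0, 1.469]
contact_force: [-0.6, -0.1, -0.3]
grip_width: 15.5
```

{"op": "arm_command", "data": {
  "increments": [0.83, 2, 0, 0, 0, 0.83, 4, 0, 0, 0, 0.83, 5, 0, 0, 0, 0.83, 6, 0, 0, 0, 0.83, 6, 0, 0, 0]
}}

```text
time: 46.15
tool_pos: [518.4, 118.1, 20.2]
tcp_rot: [3.142, 0.0, 1.468]
contact_force: [-0.3, -0.5, -0.4]
grip_width: 15.4
```

{"op": "arm_command", "data": {
  "increments": [0.83, 1, 0, 0, 0, 0.83, 2, 0, 0, 0, 0.83, 2, 0, 0, 0]
}}

```text
time: 46.52
tool_pos: [518.6, 120.1, 20.2]
tcp_rot: [3.142, 0.0, 1.469]
contact_force: [0.2, -0.2, 0.2]
grip_width: 15.6
```

{"op": "arm_command", "data": {
  "increments": [0.83, 0.7, 0, 0, 0, 0.83, 1.4, 0, 0, 0, 0.83, 2, 0, 0, 0, 0.83, 2, 0, 0, 0]
}}

```text
time: 47.02
tool_pos: [518.8, 122.1, 20.2]
tcp_rot: [3.142, 0.0, 1.469]
contact_force: [-0.5, -0.5, -0.2]
grip_width: 15.6
```

{"op": "arm_command", "data": {
  "increments": [0.83, 0.7, 0, 0, 0, 0.83, 1.4, 0, 0, 0, 0.83, 2, 0, 0, 0, 0.83, 2, 0, 0, 0]
}}

```text
time: 47.52
tool_pos: [518.8, 122.4, 20.2]
tcp_rot: [-3.141, 0.002, 1.469]
contact_force: [-0.2, -10.4, 1.5]
grip_width: 16.0
```

{"op": "arm_command", "data": {
  "increments": [0.83, -20, 0, 0, 0, 0.83, -45, 0, 0, 0, 0.83, -70, 0, -20, 0, 0.83, -100, 0, -60, 0, 0.83, -120, 0, -120, 0, 0.83, -160, 0, -160, 0, 0.83, -180, 0, -180, 0, 0.83, -180, 0, -180, 0, 0.83, -180, 0, -180, 0]
}}

```text
time: 48.65
tool_pos: [500.1, -54.2, 199.2]
tcp_rot: [-3.14, -0.001, 1.469]
contact_force: [0.8, -0.7, 0.5]
grip_width: 15.2
```

Run:
```python
from h import *
o=obs(); print(o['time'],o['tool_pos'].round(1),o['contact_force'].round(1))
im,_=snap('side','s10.png'); b,_=snap('scene','sc10.png'); w,_=snap('wrist','w10.png')
a=np.radians(-5.9); Rm=np.array([[np.cos(a),-np.sin(a)],[np.sin(a),np.cos(a)]])
KS=cam('scene')
def W(p): return np.r_[np.array([527.9,209.5])+Rm@p[:2],p[2]]
for p in [(-22,-83,56),(22,-83,56),(22,-83,10),(-22,-83,10),(22,-127,56)]: print(p,((proj(W(p),KS)-[225,110])*5).round())
cv2.imwrite('pics/s10b.png',np.vstack([np.hstack([cv2.resize(im[100:200,180:300],(400,333),interpolation=2),cv2.resize(b[110:190,225:321],(400,333),interpolation=2)]),np.hstack([cv2.resize(im[210:384,170:390],(320,253)),cv2.resize(b[120:340,100:360],(240,253)),cv2.resize(w,(240,253))])]))
```

```text
48.65 [500.1 -54.2 199.2] [ 0.8 -0.7  0.5]
(-22, -83, 56) [[177. 225.]]
(22, -83, 56) [[239. 264.]]
(22, -83, 10) [[236. 321.]]
(-22, -83, 10) [[175. 282.]]
(22, -127, 56) [[185. 310.]]
```

View pics/s10b.png

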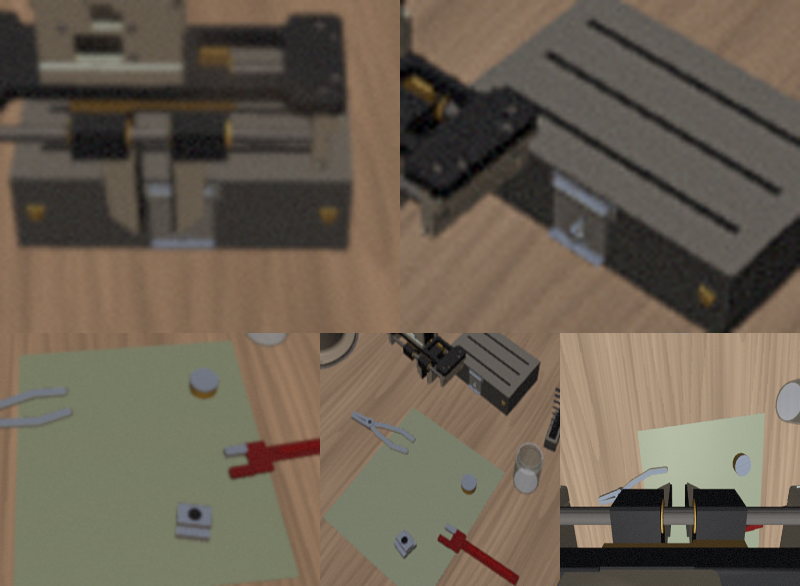

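The last view shows the hasp hanging flat with the staple through its slot (crop corners about (553,172), (615,205), (605,265), (553,232)), as a flat strap should project. The lid is shut, the tee is on the mat, and the tools, tin and jar are in place. Handing in.

```bash
python3 -c "
from h import *
print(obs()['time'],obs()['contact_force'].round(1)); print(ticket.close_job())"
```

```text
48.8 [ 0.1  0.  -0.3]
the job is handed in; nothing more can be done
None
```

I did the whole job in the order asked, in about 49 s of robot time, and handed it in.

- **T-slot nut:** it now lies wholly on the green mat.
- **Clamping nuts:** there were four, and they stand in seats 1, 2, 3 and 5. The wrist camera put their tops within about 3 mm of the seat centres, and they still looked upright just before the lid closed.
- **Lid:** it is shut. Pressing on it met firm resistance of about 22 N with the fingertip at 66 mm, which is the shut height. I didn't detect the click itself, but the later pictures show the lid staying shut.
- **Hasp:** it hangs flat with the staple through its slot. The fingers met resistance (about 10 N) roughly 4 mm further in than I expected. The strap also sits a few pixels off where I computed it, which I put down to narrower fingertips and camera calibration.
- **Other items:** the last picture shows the tin, jar, pliers, wrench and hex keys where they were, and the arm was clear of everything.

No nut was seen knocked aside and no grip slipped. The highest force I read was about 35 N, while seating the first nut.

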